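Refit the exhibit's crank and hold its bolt for the nut

TASK

Push the red crank fully home onto the square shaft at the front of the green stand, its wooden knob facing away from the stand, and let go of it. Then reach down into the gap behind the green bracket, grip the brass square bolt head and hold it so that the shaft cannot turn and the crank's lug stands upright, ready for a colleague to tighten the nut: finish while still gripping the bolt head, not touching the crank, and leave the other things where they are.

Things in the scene. Friction and masses are not known exactly. Their poses are not given: they have to be found in the camera images.
- stand: Green steel crank stand, bolted down; origin on the table under the bracket. x: level, from crank side to bolt side; y left. Base plate 10 mm high, x -42 to 82, y +-65 mm. Front bracket: plate 6 mm thick, 130 wide, middle plane x = 0, top at 112 mm. Rear plate: 6 mm thick, 130 wide, middle plane x = 56, top at 100 mm. Gap between them 50 mm, open above and at both ends.
- stand_axis (a point): Point on the stand's spindle axis where the crank's bore centre lies when the crank is fully home: 26 mm on the -x side of the bracket's middle plane, 90 mm above the table. Axes as the stand's (x along the spindle towards the bolt head, z up); they do not turn with the spindle.
- bolt_head (a point): Centre of the brass square bolt head hidden in the gap, on the spindle axis at x = +54 mm from stand_axis, 90 mm above the table. 24 x 24 mm across flats, 16 mm long in x; it turns with the spindle (flats upright at joint 0). To be pinched across y from above, leaning with its flats (a crooked squeeze jams on the corners), then turned upright against about 0.05 N m from the crank.
- shaft_seat (a point): Same place as stand_axis, but its axes turn with the spindle. The steel shaft, 18 x 18 mm square (flats facing y and z), points to -x: from a round 32 mm shoulder (face at x = +15 mm) the full square runs to x = -19 mm, then tapers to 10 mm at its end, x = -27 mm. When home, the crank's hub stands against the shoulder.
- spindle (a joint): Angle of the spindle (shaft and bolt head, one solid) about the stand's x, rad, right-hand: positive lifts the +y side. Stops at -0.3 and 0.3; light friction (0.012 N m); 0 = flats upright. Starts at any angle within 0.25 and stays there unloaded; once the crank is on and let go, the knob's weight turns it to the -0.3 stop.
- crank_bore (a point): Centre of the 20 mm square through bore of the loose red crank (0.35 kg +-20 %), which stands on the table, bore 22 mm up. x along the bore, y to the knob, z up. Hub: x +-15, y +-16, z -22 to +16 mm. Side arm to y = 68 mm, 12 mm thick in x, upper face z = +6 (z -22 to 6 as far as y = 34, then +-6). 1 mm play on each side of the shaft: the crank rocks about 0.11 rad.
- crank_grip (a point): Centre of the upright lug on the crank's hub, 29 mm above and 4 mm to the -x side of crank_bore; same axes. 16 mm thick (x), 32 mm wide (y, flush with the hub), top 13 mm above this point. Pinch it across y from above; on the +y side the side arm's upper face is 23 mm below this point.
- crank_knob (a point): Centre of the crank's wooden knob, a round handle of 20 mm diameter and 34 mm length that points to -x, at 60 mm in y and -23 mm in x from crank_bore.
- nut: Brass cap nut, 27 mm diameter, 20 mm high, on the table; leave it alone. Origin at its underside.
- book: Closed blue book 200 x 140 x 24 mm on the table; leave it alone. Origin at its underside.
- sieve: Round wooden sieve, 180 mm diameter, 75 mm high; leave it alone. Origin at its underside.
- grater: Upright box grater with red handle, 60 x 90 x 175 mm; leave it alone. Origin at its underside.
- tin: Open steel tin 110 x 170 x 45 mm; leave it alone. Origin at its underside.
- ladle: Metal spoon with a wooden handle, 260 mm long, lying; leave it alone. Origin at its underside.
- jar: Glass jar, 64 mm diameter, 85 mm high; leave it alone. Origin at its underside.
Mind the look-alikes: they are no part of the job. Of the things that look like the part that bears crank_bore, the middle-sized one is meant.

How it is judged:
On the way:
1. the crank is fully home on the square shaft, knob outwards, and let go (x of crank_bore in the frame of stand_axis between -0.005 and 0.005 m and distance between crank_bore and stand_axis below 0.007 m and angle between the x axis of crank_bore and the x axis of stand_axis, either way round below 0.15 rad and x of crank_knob in the frame of stand_axis below -0.01 m and contact force between the fingers and crank below 0.3 N), for 0.2 s.
At the end, for the whole second after the job is handed in: Crank home on the shaft (bore centre within 7 mm of its seat, 5 mm along the shaft, axes within 0.15 rad), knob outwards, lug upright within 0.25 rad; spindle within 0.12 rad of 0, still; fingers grip the bolt head with over 8 N, within 25 mm of its centre; crank not touched (distance between crank_bore and stand_axis below 0.007 m and x of crank_bore in the frame of stand_axis above -0.005 m and angle between the x axis of crank_bore and the x axis of stand_axis, either way round below 0.15 rad and x of crank_knob in the frame of stand_axis below -0.01 m and angle between crank_bore's own z axis and vertical below 0.25 rad and value of joint spindle between -0.12 and 0.12 rad and velocity of joint spindle between -0.05 and 0.05 rad/s and contact force between the fingers and spindle above 8 N and distance between the grasp point and bolt_head below 0.025 m and contact force between each of the arm, the fingers and crank below 0.3 N); the arm keeps its last pose, push and grip.
It fails at once if a bystander is disturbed (moved more than 25 mm) (distance of any of nut, book, sieve, grater, tin, ladle, jar from where it was at the start of the episode above 0.025 m).
It also fails if it takes over 48 s, if anything falls off the work surface, if the arm or the gripper's body presses on something with over 40 N, if the wrist force passes 120 N, or if a joint passes its speed limit or range.

ROBOT

A 6-joint arm with a two-finger parallel gripper is mounted at the origin on the work surface. World frame = base frame: x ahead of the robot, y to its left, z up, the work surface at z = 0. Lengths are in m, angles in rad, forces in N, time in s.
With the tool pointing down it reaches from about 0.25 to 0.775 m from the base axis. Payload 4 kg.
Tool frame: the origin (TCP) lies at the very end of the fingers, on their centre line; the grasp point (between the pads) lies 19 mm behind it (robot.pinch_z is the distance from the TCP to the grasp point, in m); z points along the fingers, y is the line along which they close (so a half turn about z gives the same grasp; the last joint's range is limited). The gripper opens to 94 mm and grips with 3 to 60 N. Pads are 16 mm wide; open, the fingers measure 119 mm over their backs; the gripper's body (75 mm by 177 mm) begins 78 mm behind the grasp point.
Start: joints at [1.113, 0.087, 1.371, -0, 1.684, -0.103], TCP at [0.191, 0.516, 0.206] pointing down, gripper open.
Joint ranges: [-3.1, 3.1], [-0.76, 2.03], [0.27, 2.55], [-1.08, 4.22], [0.17, 2.65], [-2.57, 2.57]. Speed limits (rad/s): [2.79, 2.79, 3.14, 3.14, 3.14, 3.14].

INTERFACE

Orientations are given as [roll, pitch, yaw] about the fixed x, y, z axes, in that order (R = Rz(yaw) Ry(pitch) Rx(roll)).
In Python, from bench import robot gives the robot as it stands.
- The arm moves only by the tool arm_command, never from a script. Its argument "targets" is one flat list of numbers, 7 for each row, row after row: the turn, a rotation vector about the tool's x, y, z in degrees, then the shift along the tool's x, y, z in mm, then the closure, from -1 (fully open) to 1 (shut). In form: [ax, ay, az, x, y, z, hand, ax, ay, az, x, y, z, hand, ...]. A call has 1 to 20 rows; each row is the pose to reach, as a shift and turn from the pose commanded when the call began, along the tool's axes at that moment; what a row does not reach only later rows make up. A row lasts 1/10 s, in which the tool goes at most 50 mm and 8.59 degrees, less where a joint would pass 70% of its speed; a pose out of reach is approached as far as the arm can. A call with a gripper value outside its range is refused whole. The fingers move at their own pace and stop on an object; the grip force is fixed at half the most. Time passes only in rows, so rows that repeat a pose let the fingers close. It gives the time, the measured TCP pose, the force, the opening and the grip force at its end, in the units of the state.
- robot.get_obs(): the state, without advancing time (a new reading comes with each control period).
- robot.snapshot(name): name is "scene" or "top" or "wrist"; returns a dict with "color" (480x640x3 uint8, red, green, blue), "range_z" (480x640 float32, m along the optical axis (not along the pixel's ray), 0 where there is no reading), "fx", "fy", "cx", "cy" (pixels), "dist_coeffs" ([k1, k2, p1, p2, k3] as OpenCV has them; the pictures are not rectified), "T" (4x4, takes a point from camera to world coordinates); the wrist camera has in their place "T_tool_cam" (4x4, takes a point from camera to tool coordinates, whose origin is the TCP and whose axes are the flange's). Camera axes: x right, y down, z forward; pixel columns grow to the right and rows downward; lengths in m; the calibration is good to about 2 mm. A picture is of the moment at which its call begins: read the wrist's pose just before it.
- robot.close_job(): hands the job in; it is judged then, once.
The state is a dict: "time": time; "joint_positions": joint angles; "qvel": joint speeds; "joint_torque": joint torques, N m; "tool_pos": TCP position; "ee_rot": TCP orientation; "wrist_force": force on the tool from outside, world axes, zero at the start; "wrist_torque": the same for the moment, N m; "width": finger opening in m; "finger_force": force on a finger pad.
Only numpy, scipy, OpenCV 4.12 (cv2) and the standard library are available. Lean on these libraries where they do the work, as an engineer would, in place of code of your own. Each camera call takes 0.05 s, during which the arm holds its last target. There are 200 camera calls.

## Working session

There is one attempt and no reset: what is moved stays moved. The work goes in short steps, Python scripts to look and compute and a tool call to move; the robot and the scene stay as the last step left them, time stands still between calls to the robot, and variables do not carry over. Pictures are saved under pics/ and viewed, at most 10 in all, crops included, and the job is handed in when it is done.

Besides the shell and the picture viewer there is one more tool, called after "Call:" as a command line: name --argument value ..., lists and objects as JSON in quotes. arm_command: Moves the arm, as the interface text tells. Its arguments: {"type":"object","properties":{"targets":{"type":"array"}},"required":["targets"]}

```bash
ls; mkdir -p pics
cat > h.py <<'E'
import numpy as np, cv2, pickle
from scipy.spatial.transform import Rotation as R
from bench import robot
def snap(n):
    o=robot.get_obs(); s=robot.snapshot(n)
    if n=='wrist':
        T=np.eye(4);T[:3,:3]=R.from_euler('xyz',o['ee_rot']).as_matrix();T[:3,3]=o['tool_pos']
        s['T']=T@s['T_tool_cam']
    return s
def cloud(s):
    K=np.array([[s['fx'],0,s['cx']],[0,s['fy'],s['cy']],[0,0,1]])
    v,u=np.mgrid[:480,:640]
    p=cv2.undistortPoints(np.stack([u,v],-1).reshape(-1,1,2).astype(np.float64),K,np.array(s['dist_coeffs'],float)).reshape(480,640,2)
    z=s['range_z']; c=np.dstack([p*z[...,None],z])
    return c@s['T'][:3,:3].T+s['T'][:3,3]
E
python3 - <<'E'
from h import *
print(robot.get_obs())
for n in ('scene','top'):
    s=snap(n); pickle.dump(s,open(n+'.pkl','wb')); cv2.imwrite(f'pics/{n}0.png',s['color'][...,::-1])
    print(n,s['T'])
E
```

```text
pics
{'time': 0.0, 'joint_positions': array([ 1.11289752e+00,  8.79368588e-02,  1.37224252e+00,  1.37552981e-05,
        1.68360953e+00, -1.03098259e-01]), 'qvel': array([-4.89043175e-05,  6.49664872e-04, -1.84536506e-03,  1.09127122e-03,
        5.27254495e-04,  1.61673841e-03]), 'joint_torque': array([ 6.07182938e-04, -3.40192723e+01, -3.02426791e+01,  7.19257188e-02,
        3.29295325e-02, -1.72214154e-04]), 'tool_pos': array([0.19082542, 0.51524628, 0.20432006]), 'ee_rot': array([-3.13940947e+00, -2.39627026e-04,  2.78679337e+00]), 'wrist_force': array([ 0.25522635,  1.22618456, -0.22557252]), 'wrist_torque': array([-0.03217749, -0.00126405,  0.03346628]), 'finger_force': 0.0, 'width': 0.09408373270739037}
scene [[-3.68019700e-01  7.61666646e-01 -5.33315499e-01  1.20483888e+00]
 [ 9.29817489e-01  3.02063307e-01 -2.10231293e-01  2.77697592e-01]
 [ 9.68880127e-04 -5.73255335e-01 -8.19376215e-01  1.08906921e+00]
 [ 0.00000000e+00  0.00000000e+00  0.00000000e+00  1.00000000e+00]]
top [[ 0.00775277 -0.9858392   0.16751406  0.27762099]
 [-0.99987002 -0.01001069 -0.01263877  0.01571096]
 [ 0.01413673 -0.1673943  -0.98578867  1.5620636 ]
 [ 0.          0.          0.          1.        ]]
```

View pics/scene0.png

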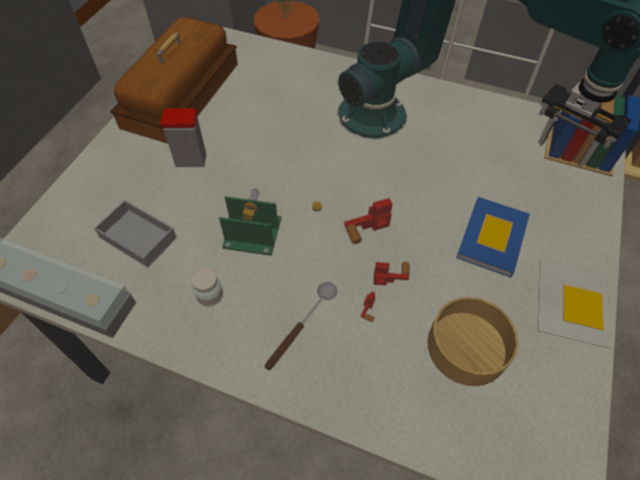

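View pics/top0.png

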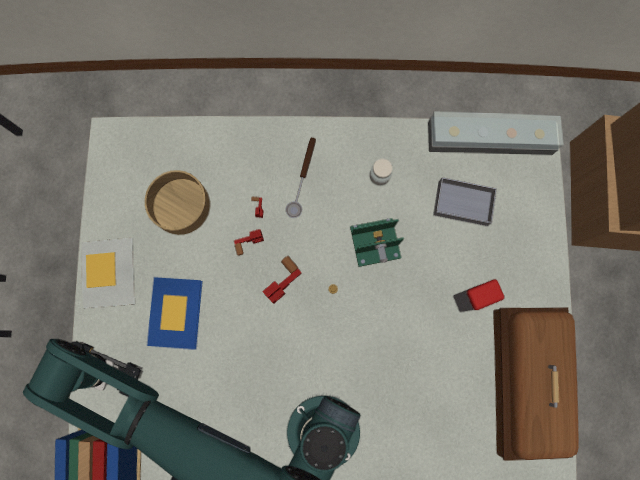

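The middle-sized crank is at top-view (249,240), between the large one at (282,280) and the small one at (258,206). The stand is at (377,243), with its shaft at (381,252) pointing toward the robot.

Run:
```python
from h import *
s=pickle.load(open('top.pkl','rb')); P=cloud(s); print(s['fx'])
for u,v in [(249,240),(257,236),(238,251),(377,243),(381,252),(377,235),(355,232),(398,221),(295,210),(333,289),(382,165)]: print(u,v,P[v,u].round(3))
s2=pickle.load(open('scene.pkl','rb')); P2=cloud(s2); c=s2['color'].astype(int)
def pca(m,name):
    q=P2[m]; print(name,len(q),q.min(0).round(3),q.max(0).round(3),q.mean(0).round(3))
r=(c[...,0]>90)&(c[...,1]<50)
m=r.copy(); m[:]=0; m[258:290,370:412]=1
pca(r&m,'mid red')
g=(c[...,1]>c[...,0]+20)&(c[...,1]>c[...,2]+10); m[:]=0; m[190:260,215:290]=1
pca(g&m,'stand')
a=cv2.resize(s['color'][190:290,210:310],None,fx=5.5,fy=5.5,interpolation=2)
b=cv2.resize(s2['color'][180:265,205:290],(550,550),interpolation=2)
b=cv2.resize(b,(400,400));a=cv2.resize(a,(400,400))
cv2.imwrite('pics/c1.png',np.hstack([a,b])[...,::-1])
```

```text
532.5368827870163
249 240 [0.548 0.22  0.025]
257 236 [0.553 0.193 0.061]
238 251 [0.514 0.251 0.03 ]
377 243 [ 0.527 -0.146  0.116]
381 252 [ 0.505 -0.159  0.097]
377 235 [ 0.552 -0.147  0.103]
355 232 [ 0.57  -0.089  0.051]
398 221 [ 0.595 -0.209  0.091]
295 210 [0.643 0.087 0.007]
333 289 [ 0.407 -0.027  0.022]
382 165 [ 0.761 -0.166  0.088]
mid red 264 [0.54  0.187 0.004] [1.205 0.278 1.089] [0.569 0.215 0.044]
stand 640 [ 0.481 -0.215  0.003] [ 0.622 -0.077  0.116] [ 0.58  -0.136  0.042]
```

View pics/c1.png

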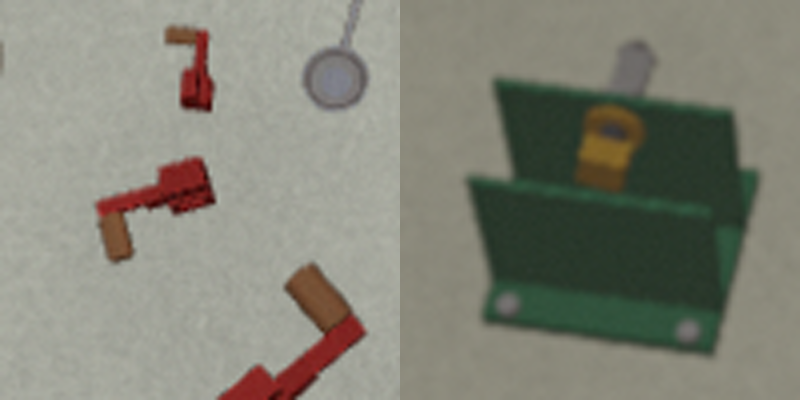

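The crop shows the middle crank with its lug at about (185,170) and its knob at (115,235), on the -x world side. The stand's shaft also points toward the robot, so both parts are at a small yaw. Next I look closer with the wrist camera.

```bash
cat >> h.py <<'E'
def goal(pos,Rm=None,yaw=None):
    "shift/turn rows from current measured pose"
    o=robot.get_obs(); R0=R.from_euler('xyz',o['ee_rot'])
    R1=R.from_matrix(Rm) if Rm is not None else R.from_euler('xyz',[np.pi,0,yaw])
    print('turn',np.degrees((R0.inv()*R1).as_rotvec()).round(2),'shift',(R0.inv().apply(np.array(pos)-o['tool_pos'])*1e3).round(1),'t',round(o['time'],2))
E
python3 - <<'E'
from h import *
s=robot.snapshot('wrist'); print(s['T_tool_cam'].round(3),s['fx'])
goal([.53,.19,.33],yaw=3.39); goal([.53,-.15,.33],yaw=3.39)
E
```

```text
[[-0.001 -0.959 -0.285  0.083]
 [ 1.    -0.001 -0.    -0.001]
 [ 0.    -0.285  0.959 -0.179]
 [ 0.     0.     0.     1.   ]] 337.50341071989385
turn [ -0.09  -0.04 -34.57] shift [-431.  -187.5 -125.2] t 0.15
turn [ -0.09  -0.04 -34.57] shift [-549.1 -506.3 -124.6] t 0.15
```

Call:
arm_command --targets '[0, 0, -34.5, -431, -187, -35, -1, 0, 0, -34.5, -431, -187, -35, -1, 0, 0, -34.5, -431, -187, -35, -1, 0, 0, -34.5, -431, -187, -35, -1, 0, 0, -34.5, -431, -187, -35, -1, 0, 0, -34.5, -431, -187, -35, -1, 0, 0, -34.5, -431, -187, -35, -1, 0, 0, -34.5, -431, -187, -35, -1, 0, 0, -34.5, -431, -187, -35, -1, 0, 0, -34.5, -431, -187, -35, -1, 0, 0, -34.5, -431, -187, -35, -1, 0, 0, -34.5, -431, -187, -35, -1, 0, 0, -34.5, -431, -187, -35, -1]'

```text
time: 1.45
tool_pos: [0.5295, 0.1915, 0.2402]
ee_rot: [3.141, -0.001, -2.893]
wrist_force: [-0.2, 0.5, -0.3]
width: 0.094
finger_force: 0.0
```

Run:
```python
from h import *
print(robot.get_obs()['tool_pos'],robot.get_obs()['ee_rot'],robot.get_obs()['joint_positions'].round(2))
s=snap('wrist'); pickle.dump(s,open('w1.pkl','wb')); cv2.imwrite('pics/w1.png',s['color'][...,::-1])
goal([.48,-.13,.27],yaw=3.39)
```

```text
[0.52946483 0.19145032 0.2401881 ] [ 3.14094717e+00 -8.75237947e-04 -2.89319043e+00] [ 0.25  0.11  1.27  0.    1.75 -1.57]
turn [ 0.03 -0.02  0.04] shift [ 127.2 -299.6  -29.7] t 1.5
```

View pics/w1.png

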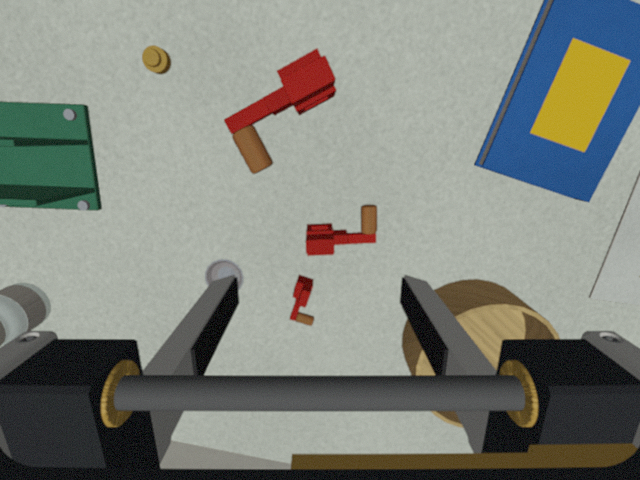

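The wrist view shows the middle crank with its lug at (320,240), the arm running to (375,238) and the knob at (369,218). It is nearly aligned with the tool. I measure it from the depth data and meanwhile move over to look at the stand.

```bash
cat >> h.py <<'E'
def crankfit(s,box):
    P=cloud(s);c=s['color'].astype(int)
    m=np.zeros((480,640),bool);m[box[1]:box[3],box[0]:box[2]]=1
    r=m&(c[...,0]>70)&(c[...,1]<50)&(c[...,2]<60)&(s['range_z']>0)
    q=P[r]; print('red n',len(q),'z hist',np.histogram(q[:,2],bins=np.arange(0,.12,.005))[0])
    top=q[q[:,2]>q[:,2].max()-.006]
    def rect(a,n):
        (c0,sz,an)=cv2.minAreaRect((a[:,:2]*1e3).astype(np.float32)); print(n,len(a),'c',np.round(c0,1),'sz',np.round(sz,1),'ang',round(an,1),'z',a[:,2].mean().round(4))
    rect(top,'top'); return q,rect,P
E
python3 - <<'E'
from h import *
s=pickle.load(open('w1.pkl','rb'))
q,rect,P=crankfit(s,(300,195,385,265))
rect(q[(q[:,2]<.04)&(q[:,2]>.015)],'arm')
c=s['color'].astype(int)
m=np.zeros((480,640),bool);m[195:265,300:385]=1
k=m&(c[...,0]>80)&(c[...,1]>50)&(c[...,2]<c[...,0]-35)&(s['range_z']>0); rect(P[k&(P[...,2]>.02)],'knob')
E
```

```text
red n 1141 z hist [  2  33  90  18  33 327  26  96  32  28  33  35 347  41   0   0   0   0
   0   0   0   0   0]
top 386 c [557.7 199.2] sz [16.4 30. ] ang 15.1 z 0.064
arm 500 c [553.5 223.7] sz [27.8 80.5] ang 16.3 z 0.0293
knob 550 c [543.  221.9] sz [45.8 90.8] ang 27.0 z 0.0318
```

Call:
arm_command --targets '[0, 0, 0, 127, -300, -30, -1, 0, 0, 0, 127, -300, -30, -1, 0, 0, 0, 127, -300, -30, -1, 0, 0, 0, 127, -300, -30, -1, 0, 0, 0, 127, -300, -30, -1, 0, 0, 0, 127, -300, -30, -1, 0, 0, 0, 127, -300, -30, -1, 0, 0, 0, 127, -300, -30, -1, 0, 0, 0, 127, -300, -30, -1]'

```text
time: 2.4
tool_pos: [0.4805, -0.1301, 0.2706]
ee_rot: [3.141, 0.001, -2.893]
wrist_force: [-0.8, 1.3, 0.2]
width: 0.0938
finger_force: 0.0
```

Run:
```python
from h import *
s=snap('wrist'); pickle.dump(s,open('w2.pkl','wb')); cv2.imwrite('pics/w2.png',s['color'][...,::-1])
```

```text
(no output)
```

View pics/w2.png

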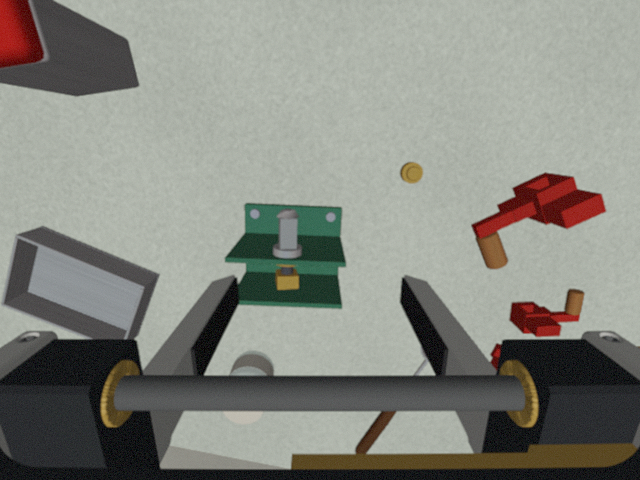

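The stand shows clearly: the shaft runs from (288,214) to (288,250), the bolt head is at (287,278), the front bracket top edge is near v=262 and the rear edge near v=305.

Run:
```python
from h import *
s=pickle.load(open('w2.pkl','rb')); P=cloud(s); c=s['color'].astype(int)
m=np.zeros((480,640),bool);m[190:320,215:360]=1
m&=s['range_z']>0
g=m&(c[...,1]>c[...,0]+12)&(c[...,1]>c[...,2])
def line(q,n):
    xy=q[:,:2].astype(np.float32)*1e3
    print(n,len(q),cv2.fitLine(xy,cv2.DIST_HUBER,0,.01,.01).ravel().round(3), [np.round(v,1) for v in cv2.minAreaRect(xy)],'z',np.median(q[:,2]).round(4))
Z=P[...,2]
print(np.histogram(Z[g],bins=np.arange(0,.125,.005))[0])
line(P[g&(Z>.107)],'front'); 
rr=g&(Z>.094)&(Z<.104); rr[:280]=0; line(P[rr],'rear')
# base plate z~.01
b=g&(abs(Z-.01)<.004); line(P[b],'base')
br=m&(c[...,0]>c[...,2]+40)&(c[...,0]>90)
gr=m&(abs(c[...,0]-c[...,1])<15)&(abs(c[...,2]-c[...,1])<20)&(Z>.075); gr[:, :265]=0; gr[:,315:]=0; gr[262:]=0
for n,k in(('brass',br),('shaft',gr)):
    q=P[k]; print(n,len(q),q.min(0).round(4),q.max(0).round(4)); np.save(n+'.npy',q)
    print(np.histogram(q[:,2],bins=np.arange(.06,.125,.004)))
np.set_printoptions(linewidth=200)
yaw=.25
e=lambda y:(np.array([np.cos(y),np.sin(y)]),np.array([-np.sin(y),np.cos(y)]))
x,y=e(yaw)
for n,k,xm,xM in(('shaft',gr,0,0),('brass',br,0,0)):
    q=P[k]; a=q[:,:2]@x; l=q[:,:2]@y
    for lo in np.arange(a.min(),a.max(),.006):
        j=(a>=lo)&(a<lo+.006); 
        if j.sum()>5: print(n,round(lo,4),j.sum(),'lat',l[j].min().round(4),l[j].max().round(4),'z',np.percentile(q[j,2],[5,50,95]).round(4),'slope',np.polyfit(l[j],q[j,2],1)[0].round(3))
```

```text
[  32 1208 1710  178  174  192  187  198  203  214  224  225  227  262
  286  282  308  319  319  508  394  192  648    0]
front 786 [ 2.00000e-01 -9.80000e-01  5.29031e+02 -1.56465e+02] [array([ 507.8, -160.5]), array([ 52.1, 128.3]), np.float64(11.2)] z 0.1118
rear 654 [ 2.00000e-01 -9.80000e-01  5.82090e+02 -1.39122e+02] [array([ 583.4, -139.6]), array([  6.9, 119.2]), np.float64(11.7)] z 0.0997
base 2862 [ 2.00000e-01 -9.80000e-01  5.14046e+02 -1.57488e+02] [array([ 535.9, -154.7]), array([ 96. , 128.9]), np.float64(11.6)] z 0.0102
brass 371 [ 0.5309 -0.1639  0.062 ] [ 0.5851 -0.1353  0.1129]
(array([  1,   1,   0,   0,   0,   2,  12,   7,   5,  55, 237,  46,   2,
         3,   0,   0]), array([0.06 , 0.064, 0.068, 0.072, 0.076, 0.08 , 0.084, 0.088, 0.092,
       0.096, 0.1  , 0.104, 0.108, 0.112, 0.116, 0.12 , 0.124]))
shaft 1015 [ 0.477  -0.1761  0.0754] [ 0.5314 -0.1405  0.1079]
(array([  0,   0,   0,   1,   5,  11,  43,  35,  92, 511, 200, 117,   0,
         0,   0,   0]), array([0.06 , 0.064, 0.068, 0.072, 0.076, 0.08 , 0.084, 0.088, 0.092,
       0.096, 0.1  , 0.104, 0.108,
[... 350 characters left out ...]
-0.271 z [0.0874 0.0989 0.1008] slope 0.145
shaft 0.452 95 lat -0.2911 -0.271 z [0.0932 0.0987 0.101 ] slope 0.092
shaft 0.458 128 lat -0.2969 -0.2712 z [0.0862 0.0985 0.102 ] slope 0.302
shaft 0.464 197 lat -0.2973 -0.266 z [0.0871 0.1026 0.1065] slope -0.257
shaft 0.47 83 lat -0.3006 -0.2657 z [0.0809 0.103  0.1069] slope 0.231
brass 0.4776 29 lat -0.2907 -0.2746 z [0.1044 0.1054 0.1127] slope 0.303
brass 0.4896 50 lat -0.2945 -0.2718 z [0.086  0.0998 0.103 ] slope 0.149
brass 0.4956 122 lat -0.2961 -0.2697 z [0.0936 0.1017 0.1041] slope -0.058
brass 0.5016 114 lat -0.2963 -0.2697 z [0.0987 0.1017 0.1045] slope 0.014
brass 0.5076 54 lat -0.2962 -0.2699 z [0.0991 0.1016 0.1041] slope -0.082
```

Run:
```python
from h import *
s=pickle.load(open('w2.pkl','rb')); P=cloud(s); c=s['color'].astype(int); Z=P[...,2]
m=np.zeros((480,640),bool);m[190:320,215:360]=1; m&=s['range_z']>0
g=m&(c[...,1]>c[...,0]+12)&(c[...,1]>c[...,2])
yaw=np.arctan2(.2,.98); x=np.array([np.cos(yaw),np.sin(yaw)]); y=np.array([-x[1],x[0]])
A=P[...,:2]@x; L=P[...,:2]@y
pc=lambda v:np.percentile(v,[1,5,50,95,99]).round(4)
f=g&(Z>.109)&(A>.46); print('front x',pc(A[f]),'lat',pc(L[f]))
r=g&(Z>.096)&(Z<.104)&(A>.53); print('rear x',pc(A[r]),'lat',pc(L[r]))
b=g&(abs(Z-.01)<.004)&(A<.47); print('base x',pc(A[b]),'lat',pc(L[b]))
for n in('shaft','brass'):
    q=np.load(n+'.npy');a=q[:,:2]@x;l=q[:,:2]@y;z=q[:,2]
    print(n,'a',pc(a),'l',pc(l))
    for lo in np.arange(a.min(),a.max(),.006):
        j=(a>=lo)&(a<lo+.006)
        lm=np.median(l[j]); t=j&(abs(l-lm)<.007)&(abs(z-np.median(z[j]))<.004)
        if t.sum()>10: print(round(lo,4),j.sum(),'lat',pc(l[j]),'z',pc(z[j]),'slope',np.polyfit(l[t],z[t],1)[0].round(3))
k=cv2.resize(s['color'][200:310,240:350],(600,600),interpolation=2); cv2.imwrite('pics/c2.png',k[...,::-1])
# crank
s=pickle.load(open('w1.pkl','rb'));P=cloud(s);q,rect,_=crankfit(s,(300,195,385,265))
a=q[(abs(q[:,2]-.028)<.003)]; print(cv2.fitLine(a[:,:2].astype(np.float32)*1e3,cv2.DIST_HUBER,0,.01,.01).ravel()); rect(a,'armtop')
```

```text
front x [0.4849 0.4851 0.4875 0.4905 0.4911] lat [-0.3218 -0.3163 -0.258  -0.2013 -0.1959]
rear x [0.5404 0.541  0.5428 0.5459 0.5465] lat [-0.3105 -0.305  -0.2523 -0.1999 -0.1955]
base x [0.4464 0.4469 0.4562 0.4687 0.4699] lat [-0.3222 -0.3182 -0.2492 -0.1993 -0.1955]
shaft a [0.4354 0.4376 0.4647 0.4843 0.4856] l [-0.274  -0.2698 -0.2582 -0.247  -0.2438]
0.435 114 lat [-0.2681 -0.2668 -0.2581 -0.251  -0.2498] z [0.0863 0.088  0.0944 0.099  0.1003] slope -0.074
0.441 108 lat [-0.2692 -0.2678 -0.2587 -0.2495 -0.2492] z [0.0901 0.0931 0.0982 0.1012 0.102 ] slope 0.003
0.447 97 lat [-0.2688 -0.2669 -0.2576 -0.2499 -0.2491] z [0.0847 0.0943 0.0988 0.1008 0.1015] slope -0.232
0.453 96 lat [-0.2688 -0.2686 -0.2584 -0.2497 -0.2489] z [0.0846 0.086  0.0986 0.1014 0.102 ] slope -0.233
0.459 99 lat [-0.2686 -0.2664 -0.2574 -0.2489 -0.2488] z [0.0857 0.0954 0.0989 0.1008 0.1013] slope -0.211
0.465 91 lat [-0.2684 -0.2672 -0.2582 -0.2492 -0.2486] z [0.0864 0.0915 0.0988 0.101  0.1015] slope -0.203
0.471 97 lat [-0.2686 -0.2682 -0.2572 -0.2485 -0.2481] z [0.0855 0.0878 0.0987 0.1012 0.1023] slo
[... 471 characters left out ...]
68] z [0.083  0.0845 0.0982 0.1019 0.1022] slope -0.093
0.5085 127 lat [-0.2714 -0.2686 -0.2572 -0.2462 -0.2451] z [0.0865 0.0955 0.1017 0.1041 0.1049] slope -0.181
0.5145 114 lat [-0.2712 -0.2686 -0.2571 -0.2461 -0.245 ] z [0.0875 0.0987 0.1017 0.1045 0.105 ] slope -0.189
0.5205 60 lat [-0.2711 -0.2683 -0.257  -0.2459 -0.2448] z [0.0879 0.0987 0.1018 0.1042 0.1047] slope -0.224
red n 1141 z hist [  2  33  90  18  33 327  26  96  32  28  33  35 347  41   0   0   0   0
   0   0   0   0   0]
top 386 c [557.7 199.2] sz [16.4 30. ] ang 15.1 z 0.064
[ 2.3821887e-01 -9.7121149e-01  5.4836285e+02  2.3855414e+02]
armtop 334 c [550.9 222.5] sz [17.6 82.1] ang 6.7 z 0.0279
  return _methods._mean(a, axis=axis, dtype=dtype,
  ret = ret.dtype.type(ret / rcount)
```

View pics/c2.png

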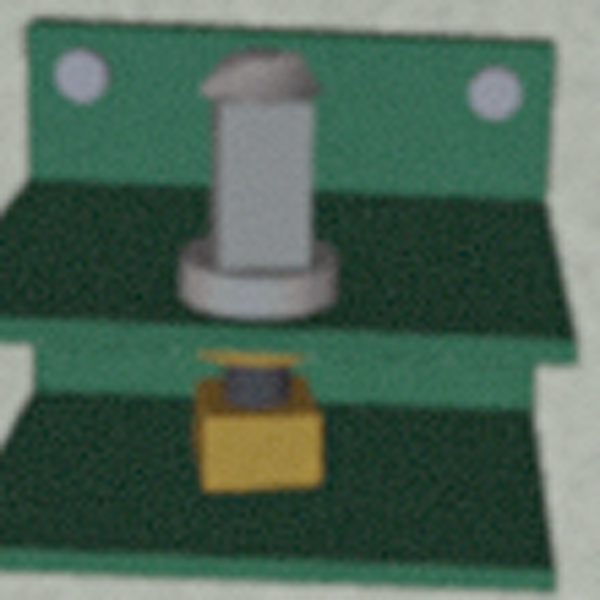

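The spindle leans about -0.2 rad: the shaft's and bolt head's top faces fall toward +y. Stand yaw is 0.201 rad. Now I go above the crank for a refined measurement.

Run:
```python
from h import *
goal([.5577,.1992,.12],yaw=np.pi+.253)
```

```text
turn [ 0.05  0.03 -0.21] shift [-155.8  299.5  150.8] t 2.45
```

Call:
arm_command --targets '[0, 0, -0.2, -156, 299.5, 60, -0.2, 0, 0, -0.2, -156, 299.5, 60, -0.2, 0, 0, -0.2, -156, 299.5, 60, -0.2, 0, 0, -0.2, -156, 299.5, 60, -0.2, 0, 0, -0.2, -156, 299.5, 60, -0.2, 0, 0, -0.2, -156, 299.5, 60, -0.2, 0, 0, -0.2, -156, 299.5, 60, -0.2, 0, 0, -0.2, -156, 299.5, 150, -0.2, 0, 0, -0.2, -156, 299.5, 150, -0.2, 0, 0, -0.2, -156, 299.5, 150, -0.2, 0, 0, -0.2, -156, 299.5, 150, -0.2]'

```text
time: 3.55
tool_pos: [0.5575, 0.1988, 0.1205]
ee_rot: [3.141, -0.001, -2.888]
wrist_force: [-0.2, -0.7, 0.9]
width: 0.0565
finger_force: 0.0
```

Run:
```python
from h import *
s=snap('wrist'); cv2.imwrite('pics/w3.png',s['color'][...,::-1]); pickle.dump(s,open('w3.pkl','wb'))
P=cloud(s); c=s['color'].astype(int)
r=(c[...,0]>70)&(c[...,1]<50)&(c[...,2]<60)&(s['range_z']>0)&(np.hypot(P[...,0]-.5577,P[...,1]-.1992)<.05)
q=P[r]; t=q[abs(q[:,2]-.064)<.004]
print(len(q),len(t),cv2.minAreaRect((t[:,:2]*1e3).astype(np.float32)),t[:,2].mean())
o=robot.get_obs(); print(o['width'],o['tool_pos'],o['ee_rot'],o['joint_positions'].round(2))
goal([.5577,.1992,.032],yaw=np.pi+.253)
```

```text
2318 853 ((557.5971069335938, 198.8079376220703), (16.09404754638672, 31.08331871032715), 16.887374877929688) 0.063915737125449
0.05623594857946583 [0.55907274 0.19864167 0.1227057 ] [ 3.14137736e+00  2.99310497e-03 -2.88910967e+00] [ 0.25  0.21  1.4   0.    1.53 -1.58]
turn [ 0.01  0.17 -0.03] shift [ 1.5  0.9 90.7] t 3.6
```

View pics/w3.png

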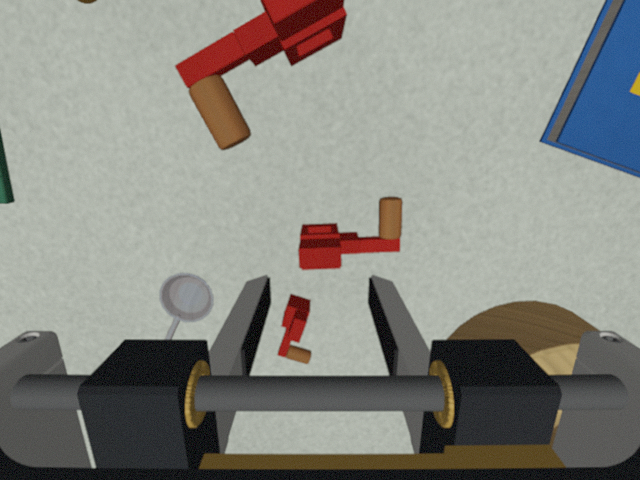

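The tool is centred over the crank's lug at (320,246), with clearance from the knob at (391,215). Descending and gripping.

Call:
arm_command --targets '[0, 0, -1.2, 0, 0, 40, -0.2, 0, 0, -1.2, 0, 0, 65, -0.2, 0, 0, -1.2, 0, 0, 80, -0.2, 0, 0, -1.2, 0, 0, 88, -0.2, 0, 0, -1.2, 0, 0, 88, -0.2, 0, 0, -1.2, 0, 0, 88, 1, 0, 0, -1.2, 0, 0, 88, 1, 0, 0, -1.2, 0, 0, 88, 1, 0, 0, -1.2, 0, 0, 88, 1, 0, 0, -1.2, 0, 0, 88, 1, 0, 0, -1.2, 0, 0, 88, 1]'

```text
time: 4.7
tool_pos: [0.5593, 0.1982, 0.0338]
ee_rot: [3.14, 0.003, -2.87]
wrist_force: [-0.1, 2.5, 6.2]
width: 0.0315
finger_force: 30.0
```

```bash
cat >> h.py <<'E'
YS=np.arctan2(.2,.98); XS=np.array([np.cos(YS),np.sin(YS),0]); YV=np.array([-XS[1],XS[0],0])
SA=.4618*XS-.2586*YV+np.array([0,0,.09])
def Cr(phi): return R.from_euler('z',YS)*R.from_euler('x',phi)
def tool_for(pt,phi,off):
    "tool pose whose TCP is pt+C@off, aligned with crank frame rolled phi"
    C=Cr(phi); return pt+C.apply(off), (C*R.from_euler('xyz',[np.pi,0,np.pi])).as_matrix()
E
python3 - <<'E'
from h import *
print(SA)
o=robot.get_obs(); print(o['width'],o['tool_pos'],o['ee_rot'],o['wrist_force'],o['finger_force'])
for d,up in((-.07,.05),(-.07,0),(0,0)):
    p,Rm=tool_for(SA+d*XS+np.array([0,0,up]),-.2,[-.004,0,.010]); goal(p,Rm); print(p)
E
```

```text
[ 0.50418317 -0.1610358   0.09      ]
0.03152160189251377 [0.55927146 0.19820012 0.03375955] [ 3.14044136e+00  2.61389493e-03 -2.86965518e+00] [-0.09062605  2.52101756  6.21505053] 29.99975636601448
turn [11.53  0.55  4.02] shift [ 222.9 -323.9 -117. ] t 4.7
[ 0.43128041 -0.17388627  0.14980067]
turn [11.53  0.55  4.02] shift [ 223.1 -324.   -67. ] t 4.7
[ 0.43128041 -0.17388627  0.09980067]
turn [11.53  0.55  4.02] shift [ 153.2 -328.9  -66.8] t 4.7
[ 0.4998667  -0.15988907  0.09980067]
```

Gripped (31.5 mm, 30 N). Lifting and carrying the crank to a pre-insertion pose.

Call:
arm_command --targets '[0, 0, 0, 0, 0, -30, 1, 0, 0, 0, 0, 0, -75, 1, 0, 0, 0, 0, 0, -117, 1, 11.5, 0.5, 4, 223, -324, -117, 1, 11.5, 0.5, 4, 223, -324, -117, 1, 11.5, 0.5, 4, 223, -324, -117, 1, 11.5, 0.5, 4, 223, -324, -117, 1, 11.5, 0.5, 4, 223, -324, -117, 1, 11.5, 0.5, 4, 223, -324, -117, 1, 11.5, 0.5, 4, 223, -324, -117, 1, 11.5, 0.5, 4, 223, -324, -117, 1, 11.5, 0.5, 4, 223, -324, -117, 1, 11.5, 0.5, 4, 223, -324, -87, 1, 11.5, 0.5, 4, 223, -324, -68, 1, 11.5, 0.5, 4, 223, -324, -68, 1, 11.5, 0.5, 4, 223, -324, -68, 1]'

```text
time: 6.3
tool_pos: [0.4301, -0.1741, 0.0996]
ee_rot: [-2.942, -0.004, -2.939]
wrist_force: [-0.3, -0.1, -2.3]
width: 0.0316
finger_force: 30.0
```

Run:
```python
from h import *
o=robot.get_obs(); print(o['width'],o['joint_positions'].round(2))
s=snap('wrist'); pickle.dump(s,open('w4.pkl','wb')); t=snap('top'); pickle.dump(t,open('t4.pkl','wb'))
a=cv2.resize(s['color'],(400,300)); 
b=cv2.resize(snap('scene')['color'][150:270,190:350],(400,300),interpolation=2)
d=cv2.resize(s['color'][180:330,220:420],(800,300*2//2),interpolation=2)
cv2.imwrite('pics/w4.png',np.vstack([np.hstack([a,b]),d])[...,::-1])
P=cloud(s); c=s['color'].astype(int)
C=Cr(-.2); bore=o['tool_pos']+R.from_euler('xyz',o['ee_rot']).apply([-.004,0,.010])
print('bore est in stand:',R.from_euler('z',YS).inv().apply(bore-SA).round(4), 'rot err',np.degrees((R.from_euler('xyz',o['ee_rot'])*R.from_euler('xyz',[np.pi,0,np.pi]).inv()).as_euler('ZYX')).round(2))
r=(c[...,0]>70)&(c[...,1]<50)&(c[...,2]<60)&(s['range_z']>0)
Q=(P-SA)@np.array([XS,YV,[0,0,1]]).T
r&=(np.abs(Q)<.12).all(-1); q=Q[r]; print(len(q),np.percentile(q,[1,50,99],axis=0).round(4))
tp=q[q[:,2]>np.percentile(q[:,2],98)-.012]; print('lugtop',len(tp),cv2.minAreaRect((tp[:,:2]*1e3).astype(np.float32)), np.linalg.lstsq(np.c_[tp[:,:2],np.ones(len(tp))],tp[:,2],rcond=None)[0])
```

```text
0.03162842566361975 [-0.38 -0.13  1.81 -0.17  1.36 -2.13]
bore est in stand: [-0.0713  0.     -0.0002] rot err [ 11.58   0.23 -11.44]
5695 [[-0.088  -0.0151 -0.0222]
 [-0.0817  0.0088  0.0173]
 [-0.0691  0.0632  0.0425]]
lugtop 2238 ((-77.14891052246094, 6.036160469055176), (16.44999885559082, 32.87788009643555), 0.9095012545585632) [ 0.24992031 -0.1662913   0.05914196]
```

View pics/w4.png

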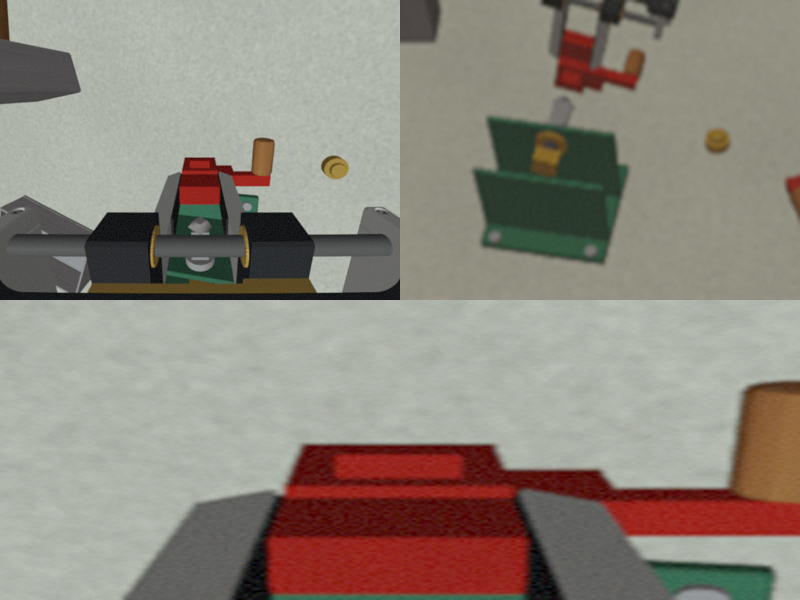

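The crank is held with its lug upright in the fingers and the knob outward, in line with the shaft. I check the residual offset in the rolled frame before inserting.

Run:
```python
from h import *
s=pickle.load(open('w4.pkl','rb')); P=cloud(s); c=s['color'].astype(int)
Q=(P-SA)@np.array([XS,YV,[0,0,1]]).T
K=R.from_euler('x',-.2).inv().apply(Q.reshape(-1,3)).reshape(Q.shape)  # spindle-frame (rolled) coords
r=(c[...,0]>70)&(c[...,1]<50)&(c[...,2]<60)&(s['range_z']>0)&(np.abs(K)<.12).all(-1)
k=K[r]; pc=lambda v:np.percentile(v,[2,10,50,90,98]).round(4)
t=k[(abs(k[:,2]-.042)<.0025)]; print('lugtop',len(t),pc(t[:,0]),pc(t[:,1]),pc(t[:,2]))
t=t[abs(t[:,2]-np.median(t[:,2]))<.0015]; print('plane',np.linalg.lstsq(np.c_[t[:,:2],np.ones(len(t))],t[:,2],rcond=None)[0].round(4))
a=k[(k[:,1]>.03)&(abs(k[:,2]-.006)<.002)]; print('arm',len(a),pc(a[:,0]),pc(a[:,2])); print(np.polyfit(a[:,1],a[:,2],1),np.polyfit(a[:,1],a[:,0],1))
h=k[(k[:,2]<.014)&(k[:,2]>-.01)&(k[:,1]<.02)]; print('hub low',len(h),pc(h[:,1]))
# spindle check: shaft points now
g=(s['range_z']>0)&(abs(c[...,0]-c[...,1])<15)&(abs(c[...,2]-c[...,1])<20)&(K[...,0]>-.018)&(K[...,0]<.01)&(abs(K[...,1])<.016)&(K[...,2]>.004)&(K[...,2]<.014)
q=K[g]; print('shaft',len(q),pc(q[:,1]),pc(q[:,2]))
if len(q)>10: print(np.polyfit(q[:,1],q[:,2],1))
```

```text
lugtop 1333 [-0.0845 -0.0833 -0.0775 -0.0715 -0.0702] [-0.0163 -0.0137 -0.001   0.0118  0.0144] [0.0395 0.0396 0.0401 0.0407 0.0412]
plane [-0.0043 -0.0026  0.0398]
arm 420 [-0.0786 -0.0775 -0.074  -0.0696 -0.0689] [0.004  0.0041 0.0044 0.0048 0.0051]
[0.00096937 0.00437481] [ 0.00865756 -0.07430397]
hub low 570 [-0.0159 -0.0144  0.0007  0.0135  0.0153]
shaft 39 [-0.0085 -0.0074 -0.0016  0.0072  0.0085] [0.0077 0.008  0.0086 0.0092 0.0096]
[-0.01335915  0.00859511]
```

Call:
arm_command --targets '[0, 0, 0, -15, 0.5, -1.4, 1, 0, 0, 0, -27, 0.5, -1.4, 1, 0, 0, 0, -32, 0.5, -1.4, 1, 0, 0, 0, -37, 0.5, -1.4, 1, 0, 0, 0, -42, 0.5, -1.4, 1, 0, 0, 0, -47, 0.5, -1.4, 1, 0, 0, 0, -51, 0.5, -1.4, 1, 0, 0, 0, -55, 0.5, -1.4, 1]'

```text
time: 7.25
tool_pos: [0.4846, -0.1629, 0.1016]
ee_rot: [-2.941, -0.002, -2.94]
wrist_force: [0.1, -0.3, -3.6]
width: 0.0317
finger_force: 30.0
```

Call:
arm_command --targets '[0, 0, 0, -4, 0, 0, 1, 0, 0, 0, -8, 0, 0, 1, 0, 0, 0, -12, 0, 0, 1, 0, 0, 0, -15, 0, 0, 1, 0, 0, 0, -17, 0, 0, 1, 0, 0, 0, -19, 0, 0, 1, 0, 0, 0, -19, 0, 0, 1]'

```text
time: 7.95
tool_pos: [0.5016, -0.1594, 0.1015]
ee_rot: [-2.941, -0.005, -2.941]
wrist_force: [-3.7, 0.5, -0.3]
width: 0.032
finger_force: 30.0
```

```bash
cat >> h.py <<'E'
def report():
    o=robot.get_obs(); RR=R.from_euler('xyz',o['ee_rot']); bore=o['tool_pos']+RR.apply([-.004,0,.010])
    print('t',o['time'],'bore est',R.from_euler('z',YS).inv().apply(bore-SA).round(4),'F',o['wrist_force'].round(1),'w',round(o['width'],4))
def crank_pts(s,phi):
    P=cloud(s); c=s['color'].astype(int)
    K=R.from_euler('x',phi).inv().apply(((P-SA)@np.array([XS,YV,[0,0,1]]).T).reshape(-1,3)).reshape(P.shape)
    r=(c[...,0]>60)&(c[...,1]<50)&(c[...,2]<60)&(s['range_z']>0)&(np.abs(K)<.12).all(-1)
    return K[r],K
E
python3 - <<'E'
from h import *
report(); s=snap('wrist'); k,_=crank_pts(s,-.2); pc=lambda v:np.percentile(v,[2,10,50,90,98]).round(4)
t=k[abs(k[:,2]-.041)<.003]; print(len(k),len(t),[pc(t[:,i]) for i in range(3)])
E
```

```text
t 7.95 bore est [0.0017 0.0002 0.0017] F [-3.7  0.5 -0.3] w 0.032
5237 1984 [array([-0.0118, -0.0112, -0.0051,  0.0017,  0.0032]), array([-0.0166, -0.014 , -0.0012,  0.0119,  0.0144]), array([0.0387, 0.0406, 0.0417, 0.0425, 0.043 ])]
```

Call:
arm_command --targets '[0, 0, 0, -2, 0, 0, 1, 0, 0, 0, -4, 0, 0, 1, 0, 0, 0, -4, 0, 0, 1]'

```text
time: 8.3
tool_pos: [0.5018, -0.1593, 0.1016]
ee_rot: [-2.941, -0.014, -2.943]
wrist_force: [-14.7, -0.4, 5.7]
width: 0.0315
finger_force: 30.0
```

Run:
```python
from h import *
report(); s=snap('wrist'); k,_=crank_pts(s,-.2); pc=lambda v:np.percentile(v,[2,10,50,90,98]).round(4)
t=k[abs(k[:,2]-.041)<.003]; print(len(k),len(t),[pc(t[:,i]) for i in range(3)]); report()
```

```text
t 8.3 bore est [0.0018 0.0002 0.0017] F [-14.7  -0.4   5.7] w 0.0315
5254 1984 [array([-0.0114, -0.0109, -0.0048,  0.0021,  0.0035]), array([-0.0166, -0.0141, -0.0012,  0.0117,  0.0142]), array([0.0389, 0.0407, 0.0418, 0.0426, 0.0431])]
t 8.35 bore est [0.0018 0.0002 0.0017] F [-14.1  -1.8   5.8] w 0.0319
```

The crank is against the shoulder: the push gives 15 N with no further travel. Now I unload, open and withdraw.

Call:
arm_command --targets '[0, 0, 0, 3, 0, 0, 1, 0, 0, 0, 3, 0, 0, -0.2, 0, 0, 0, 3, 0, 0, -0.2, 0, 0, 0, 3, 0, 0, -0.2, 0, 0, 0, 3, 0, 0, -0.2, 0, 0, 0, 3, 0, -20, -0.2, 0, 0, 0, 3, 0, -50, -0.2, 0, 0, 0, 3, 0, -90, -0.2, 0, 0, 0, 3, 0, -110, -0.2, 0, 0, 0, 3, 0, -110, -0.2]'

```text
time: 9.35
tool_pos: [0.5022, -0.1375, 0.2141]
ee_rot: [-2.937, 0.007, -2.939]
wrist_force: [0.5, -0.3, 0.1]
width: 0.0563
finger_force: 0.0
```

Run:
```python
from h import *
report(); s=snap('wrist'); pickle.dump(s,open('w5.pkl','wb')); pc=lambda v:np.percentile(v,[2,10,50,90,98]).round(4)
k,K=crank_pts(s,-.3)
t=k[abs(k[:,2]-.042)<.004]; print(len(k),len(t),[pc(t[:,i]) for i in range(3)], np.linalg.lstsq(np.c_[t[:,:2],np.ones(len(t))],t[:,2],rcond=None)[0].round(4))
c=s['color'].astype(int)
b=(c[...,0]>c[...,2]+40)&(c[...,0]>90)&(s['range_z']>0)&(K[...,0]>.03)&(K[...,0]<.07)&(abs(K[...,1])<.03)&(abs(K[...,2])<.02)
q=K[b]; print('bolt',len(q),[pc(q[:,i]) for i in range(3)])
t=q[q[:,2]>.008]; print(np.linalg.lstsq(np.c_[t[:,:2],np.ones(len(t))],t[:,2],rcond=None)[0].round(4))
a=cv2.resize(s['color'],(480,360)); b=cv2.resize(s['color'][200:360,220:420],(320,256),interpolation=2); b=np.vstack([b,np.zeros((104,320,3),np.uint8)])
cv2.imwrite('pics/w5.png',np.hstack([a,b])[...,::-1])
```

```text
t 9.35 bore est [0.0068 0.0214 0.1143] F [ 0.5 -0.3  0.1] w 0.0563
2036 747 [array([-0.0118, -0.0109, -0.0045,  0.0021,  0.0036]), array([-0.0154, -0.013 , -0.0001,  0.0125,  0.0151]), array([0.0391, 0.0401, 0.0411, 0.042 , 0.0426])] [ 0.0248 -0.0233  0.0412]
bolt 536 [array([0.0323, 0.0463, 0.0516, 0.0598, 0.0616]), array([-0.0118, -0.0105, -0.0011,  0.0096,  0.0116]), array([-0.0083,  0.0043,  0.0118,  0.013 ,  0.0153])]
[-0.048   0.001   0.0145]
```

View pics/w5.png

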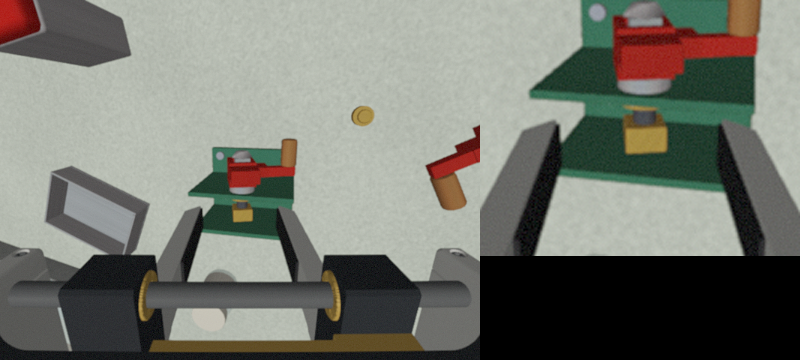

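The crank is home and now hangs at the -0.3 stop. In the crop the bolt head is at (645,138), 54 mm behind the seat as expected, with its flats at -0.3. Planning the bolt grip.

Run:
```python
from h import *
B=SA+.054*XS
for e in (.085,0):
    p,Rm=tool_for(B,-.3,[0,0,-.019+e]); goal(p,Rm); print(p)
o=[tool_for(B,f,[0,0,-.019]) for f in np.linspace(-.3,.03,12)]
R0=R.from_matrix(o[0][1])
for p,Rm in o: print(np.degrees((R0.inv()*R.from_matrix(Rm)).as_rotvec()).round(1),(R0.inv().apply(p-o[0][0])*1e3).round(1))
print(robot.get_obs()['joint_positions'].round(2))
```

```text
turn [5.57 0.14 0.01] shift [-52.3   7.5  57.9] t 9.4
[ 0.55319251 -0.13112753  0.15305221]
turn [5.57 0.14 0.01] shift [-52.1  -0.7 142.5] t 9.4
[ 0.55821534 -0.15573944  0.07184861]
[0. 0. 0.] [0. 0. 0.]
[-1.7 -0.  -0. ] [-0.   0.6 -0. ]
[-3.4  0.   0. ] [ 0.   1.1 -0. ]
[-5.2  0.  -0. ] [-0.   1.7 -0.1]
[-6.9  0.   0. ] [-0.   2.3 -0.1]
[-8.6  0.  -0. ] [ 0.   2.8 -0.2]
[-10.3   0.   -0. ] [ 0.   3.4 -0.3]
[-12.   0.  -0.] [ 0.   4.  -0.4]
[-13.8   0.    0. ] [ 0.   4.5 -0.5]
[-15.5   0.   -0. ] [-0.   5.1 -0.7]
[-17.2   0.    0. ] [-0.   5.6 -0.8]
[-18.9   0.   -0. ] [ 0.   6.2 -1. ]
[-0.26 -0.04  1.51 -0.18  1.59 -2.04]
```

Call:
arm_command --targets '[5.6, 0, 0, -25, 3.7, 0, -0.2, 5.6, 0, 0, -52, 7.5, 15, -0.2, 5.6, 0, 0, -52, 7.5, 58, -0.2, 5.6, 0, 0, -52, 7.5, 58, -0.2, 5.6, 0, 0, -52, 4, 95, -0.2, 5.6, 0, 0, -52, 1.3, 123, -0.2, 5.6, 0, 0, -52, -0.5, 141, -0.2, 5.6, 0, 0, -52, -0.5, 141, -0.2, 5.6, 0, 0, -52, -0.5, 141, -0.2]'

```text
time: 10.3
tool_pos: [0.5561, -0.1553, 0.0718]
ee_rot: [-2.843, -0.002, -2.941]
wrist_force: [-0.0, 0.6, 1.5]
width: 0.0565
finger_force: 0.0
```

Run:
```python
from h import *
B=SA+.054*XS; report()
p,Rm=tool_for(B,-.3,[0,0,-.019]); goal(p,Rm); print(robot.get_obs()['joint_positions'].round(2))
```

```text
t 10.3 bore est [ 0.056  -0.0077 -0.0278] F [-0.   0.6  1.5] w 0.0565
turn [ 0.08 -0.11  0.01] shift [-2.  -0.8  0.2] t 10.3
[-0.21  0.14  1.61 -0.29  1.28 -1.91]
```

Within about 1–2 mm and no contact. I make the small correction, then close.

Call:
arm_command --targets '[0, 0, 0, -1, -0.5, 0, -0.2, 0, 0, 0, -1, -0.5, 0, 1, 0, 0, 0, -1, -0.5, 0, 1, 0, 0, 0, -1, -0.5, 0, 1, 0, 0, 0, -1, -0.5, 0, 1, 0, 0, 0, -1, -0.5, 0, 1, 0, 0, 0, -1, -0.5, 0, 1]'

```text
time: 11.0
tool_pos: [0.5574, -0.155, 0.0715]
ee_rot: [-2.843, -0.001, -2.94]
wrist_force: [0.1, 1.2, 1.3]
width: 0.0235
finger_force: 30.0
```

Closed squarely on the flats (about 24 mm, 30 N). Turning upright about the spindle axis.

Call:
arm_command --targets '[-1.7, 0, 0, 0, 0.6, 0, 1, -3.4, 0, 0, 0, 1.1, 0, 1, -5.2, 0, 0, 0, 1.7, -0.1, 1, -6.9, 0, 0, 0, 2.3, -0.1, 1, -8.6, 0, 0, 0, 2.8, -0.2, 1, -10.3, 0, 0, 0, 3.4, -0.3, 1, -12, 0, 0, 0, 4, -0.4, 1, -13.8, 0, 0, 0, 4.5, -0.5, 1, -15.5, 0, 0, 0, 5.1, -0.7, 1, -17.2, 0, 0, 0, 5.6, -0.8, 1, -18, 0, 0, 0, 5.9, -0.9, 1, -18, 0, 0, 0, 5.9, -0.9, 1, -18, 0, 0, 0, 5.9, -0.9, 1]'

```text
time: 12.3
tool_pos: [0.5562, -0.1492, 0.0707]
ee_rot: [3.125, -0.001, -2.94]
wrist_force: [-0.9, 4.2, 3.6]
width: 0.0243
finger_force: 30.0
```

Run:
```python
from h import *
o=robot.get_obs(); print(o['wrist_force'],o['wrist_torque'],o['finger_force'],o['ee_rot']); pc=lambda v:np.percentile(v,[2,10,50,90,98]).round(4)
for n in('wrist','scene'):
    s=snap(n); k,K=crank_pts(s,0)
    t=k[(k[:,2]>.036)]; print(n,len(k),len(t),[pc(t[:,i]) for i in range(3)] if len(t)>5 else '')
    cv2.imwrite(f'pics/{n}6.png',s['color'][...,::-1])
    t=t[abs(t[:,2]-np.median(t[:,2]))<.005]
    if len(t)>10: print(np.linalg.lstsq(np.c_[t[:,:2],np.ones(len(t))],t[:,2],rcond=None)[0].round(3))
    a=k[(k[:,1]>.022)&(k[:,2]<.03)]; print('arm',len(a),np.polyfit(a[:,1],a[:,2],1).round(3) if len(a)>10 else '')
a=cv2.imread('pics/wrist6.png'); b=cv2.imread('pics/scene6.png')
cv2.imwrite('pics/w6.png',np.hstack([cv2.resize(a,(480,360)),cv2.resize(b[150:285,200:320],(320,360),interpolation=2)]))
```

```text
[-0.94206114  4.21752547  3.63811247] [0.77600507 0.18268383 0.07958113] 30.00162810087204 [ 3.12487561e+00 -1.47194949e-03 -2.93998941e+00]
wrist 7061 3498 [array([-0.0118, -0.011 , -0.0046,  0.0023,  0.0037]), array([-0.0157, -0.0131, -0.0001,  0.0121,  0.0146]), array([0.038 , 0.0401, 0.0411, 0.0419, 0.0424])]
[ 0.043 -0.006  0.041]
arm 1877 [0.068 0.001]
scene 27 4 
arm 15 [-0.074  0.007]
```

View pics/w6.png

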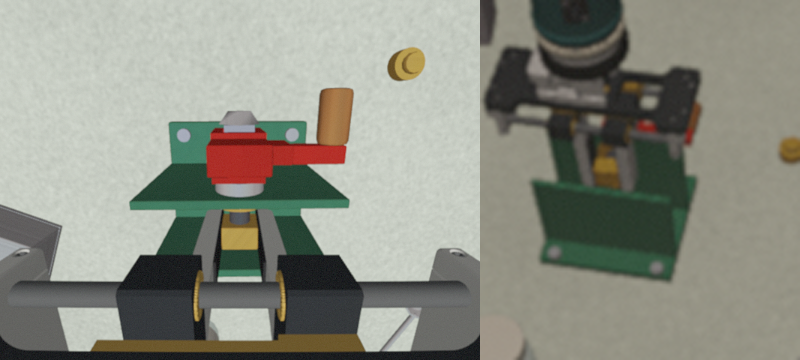

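The fingers hold the bolt head at (240,235). The crank is home with its lug level within about 0.01 rad and its knob outward, and the gripper is clear of it. Handing in.

```bash
python3 -c "
from bench import robot
print(robot.close_job())"
```

```text
the job is handed in; nothing more can be done
None
```

I handed the job in at about 12.4 s. In the last check the crank was home on the shaft with the knob outward, its lug upright within about 0.01 rad, and the gripper held the bolt head at 30 N clear of the crank; no verdict was returned.

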